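# Switch the desk off for the night at the socket strip

### The job

Shut the desk down for the night with light fingertip presses on the socket strip's rocker switches: first switch off the speakers (the big square block adapter), so that they do not thump, then the audio interface (the round plug), then the desk lamp (the flat plug), each by pressing down the raised front half of the rocker straight in front of that plug until that half lies level. Leave the computer (the stepped plug with the narrow ribbed grip) switched on all the while. Press gently (well under 20 N), leave every plug seated in its socket, and do not disturb the other things on the desk.

Things in the scene. Friction and masses are not known exactly. Their poses are not given: they have to be found in the camera images.
- strip: white four-socket power strip fixed to the desk (z = 0), 110 (x) x 340 (y) x 38 mm high; origin under its middle. x runs from the front row of rocker switches (pivots at x = -33 mm) to the plugs (x = +21) and a grey cable duct on the back edge (x 55 to 99, 52 high). Four gangs 75 mm apart along y; each rocker works the plug straight behind it.
- switch1 (a point): pivot of rocker switch 1, at y = +112.5 mm on the strip, 42 mm above the desk. Grey rocker 21 mm wide (y), two 14 mm halves in a shallow V, each with a 1.2 mm ridge along its end. On: the half towards the plug (+x) is level at 42 mm, the front half (-x) slopes up to 48 mm at its end ridge. Off: the front half is level, its ridge at 43 mm. Black bezel at 40 mm.
- switch2 (a point): pivot of rocker switch 2, at y = +37.5 mm on the strip, 42 mm above the desk. Grey rocker 21 mm wide (y), two 14 mm halves in a shallow V, each with a 1.2 mm ridge along its end. On: the half towards the plug (+x) is level at 42 mm, the front half (-x) slopes up to 48 mm at its end ridge. Off: the front half is level, its ridge at 43 mm. Black bezel at 40 mm.
- switch3 (a point): pivot of rocker switch 3, at y = -37.5 mm on the strip, 42 mm above the desk. Grey rocker 21 mm wide (y), two 14 mm halves in a shallow V, each with a 1.2 mm ridge along its end. On: the half towards the plug (+x) is level at 42 mm, the front half (-x) slopes up to 48 mm at its end ridge. Off: the front half is level, its ridge at 43 mm. Black bezel at 40 mm.
- switch4 (a point): pivot of rocker switch 4, at y = -112.5 mm on the strip, 42 mm above the desk. Grey rocker 21 mm wide (y), two 14 mm halves in a shallow V, each with a 1.2 mm ridge along its end. On: the half towards the plug (+x) is level at 42 mm, the front half (-x) slopes up to 48 mm at its end ridge. Off: the front half is level, its ridge at 43 mm. Black bezel at 40 mm.
- rocker1 (a joint): angle of rocker 1: 0 = on (front half raised), 0.35 rad = off (front half level; its end ridge, 13 mm in front of the pivot, is then 5 mm lower). It stays wherever it is left, with no spring back: about 3 N on the end ridge moves it, then at level it meets its stop, and from 5 N on the whole sprung switch sinks by 1 mm for each further 5 N, up to 4 mm, and comes up again.
- rocker2 (a joint): angle of rocker 2: 0 = on (front half raised), 0.35 rad = off (front half level; its end ridge, 13 mm in front of the pivot, is then 5 mm lower). It stays wherever it is left, with no spring back: about 3 N on the end ridge moves it, then at level it meets its stop, and from 5 N on the whole sprung switch sinks by 1 mm for each further 5 N, up to 4 mm, and comes up again.
- rocker3 (a joint): angle of rocker 3: 0 = on (front half raised), 0.35 rad = off (front half level; its end ridge, 13 mm in front of the pivot, is then 5 mm lower). It stays wherever it is left, with no spring back: about 3 N on the end ridge moves it, then at level it meets its stop, and from 5 N on the whole sprung switch sinks by 1 mm for each further 5 N, up to 4 mm, and comes up again.
- rocker4 (a joint): angle of rocker 4: 0 = on (front half raised), 0.35 rad = off (front half level; its end ridge, 13 mm in front of the pivot, is then 5 mm lower). It stays wherever it is left, with no spring back: about 3 N on the end ridge moves it, then at level it meets its stop, and from 5 N on the whole sprung switch sinks by 1 mm for each further 5 N, up to 4 mm, and comes up again.
- plug_speakers: the speakers' plug: the biggest, a square-cornered block adapter 52 (x) x 56 (y) x 42 mm tall. Black; origin at the centre of its underside, on the strip's top 38 mm above the desk; axes as the strip. Seated in any of the four sockets; a pull of about 10 N would lift it out.
- plug_interface: the audio interface's plug: round, 48 dia x 30 mm tall. Black; origin at the centre of its underside, on the strip's top 38 mm above the desk; axes as the strip. Seated in any of the four sockets; a pull of about 10 N would lift it out.
- plug_lamp: the desk lamp's plug: a plain flat square, 50 x 50 x 12 mm tall. Black; origin at the centre of its underside, on the strip's top 38 mm above the desk; axes as the strip. Seated in any of the four sockets; a pull of about 10 N would lift it out.
- plug_computer: the computer's plug: a stepped ordinary plug, 50 x 50 x 11 mm base with a narrower ribbed grip 44 x 26 on top, 29 mm tall in all. Black; origin at the centre of its underside, on the strip's top 38 mm above the desk; axes as the strip. Seated in any of the four sockets; a pull of about 10 N would lift it out.
- lens: camera lens standing on its end, black, 66 dia x 68 tall mm, loose on the desk, not part of the job. Origin at the centre of its underside.
- earbud_case: white earbud case, 46 x 60 x 22 mm, loose on the desk, not part of the job. Origin at the centre of its underside.
- drive: flat aluminium external drive, 56 x 100 x 10 mm, loose on the desk, not part of the job. Origin at the centre of its underside.
- mouse: black computer mouse, 110 x 60 x 32 mm, loose on the desk, not part of the job. Origin at the centre of its underside.
- mug: white mug, 80 dia x 92 tall, handle to its own +y mm, loose on the desk, not part of the job. Origin at the centre of its underside.
- spray: small clear bottle with white cap, 44 dia x 110 tall mm, loose on the desk, not part of the job. Origin at the centre of its underside.
- tape: roll of clear tape lying flat, 84 dia x 19 mm, loose on the desk, not part of the job. Origin at the centre of its underside.

How it is judged:
By the outcome, as a careful person would: the job done as asked, in the order asked, and still so for the second after the job is handed in, with the robot touching nothing.
It also fails if it takes over 42 s, if anything falls off the work surface, if the arm or the gripper's body presses on something with over 40 N, if the wrist force passes 120 N, or if a joint passes its speed limit or range.

### The arm

A 7-joint arm with a two-finger parallel gripper is mounted at the origin on the work surface. World frame = base frame: x ahead of the robot, y to its left, z up, the work surface at z = 0. Lengths are in m, angles in rad, forces in N, time in s.
With the tool pointing down it reaches from about 0.35 to 0.9 m from the base axis. Payload 8.1 kg.
Tool frame: the origin (TCP) lies midway between the tips of the shut fingers; the grasp point (between the pads) lies 19 mm behind it (arm.hold_point_z is the z of the grasp point in the tool frame, in m); z points along the fingers, y is the line along which they close (so a half turn about z gives the same grasp; the last joint's range is limited). The gripper opens to 92 mm and grips with 3 to 60 N. Pads are 19 mm wide; open, the fingers measure 130 mm over their backs; the gripper's body (75 mm by 190 mm) begins 47 mm behind the grasp point.
Start: joints at [1.175, 0.434, 0.025, 1.573, -0.012, 1.134, -0.075], TCP at [0.18, -0.598, 0.227] pointing down, gripper open.
Joint ranges: [-2.62, 2.62], [-0.44, 2.09], [-1.27, 1.32], [0.08, 2.57], [-1.32, 4.46], [0.12, 2], [-2.74, 2.74]. Speed limits (rad/s): [2.22, 2.22, 3.01, 3.01, 3.14, 3.14, 3.14].

### API

Orientations are given as a rotation vector (axis times angle).
In Python, from cell import arm, get_image, camera_params, job gives the robot as it stands.
- The arm moves only by the tool send_rows, never from a script. Its argument "deltas" is a list of rows, each a list of 3 entries, a list of its own where there are three numbers: the shift along the world's x, y, z in m, then the turn, a rotation vector about the world's x, y, z in rad, then the finger opening in m, from 0 to 0.0918. In form: [[[tx, ty, tz], [ax, ay, az], gripper], ...]. A call has exactly 10 rows; each row shifts and turns the commanded pose from where the row before left it; what a row does not reach is not made up. A row lasts 1/10 s, in which the tool goes at most 50 mm and 8.59 degrees, less where a joint would pass 70% of its speed; a pose out of reach is approached as far as the arm can. A call with a gripper value outside its range is refused whole. The fingers move at their own pace and stop on an object; "force" is the grip in N (left out, the last holds). Time passes only in rows, so rows that do not move let the fingers close, or fill a call up. It gives the time, the measured TCP pose, the force and the opening at its end, in the units of the state.
- arm.observe(): the state, without advancing time (a new reading comes with each control period).
- get_image(name): name is "scene" or "top" or "wrist"; returns the picture (384x512x3 uint8, red, green, blue); there is no depth.
- camera_params(name): a dict with "fov_y" (degrees; the focal length in pixels is half the picture's height over the tangent of half this angle, whatever the lens; pixels are square), "cx", "cy" (the principal point, pixels), "rvec" (rotation vector, rad) and "tvec" (3), from world to camera coordinates, as OpenCV has them. Camera axes: x right, y down, z forward; pixel columns grow to the right and rows downward; lengths in m; the calibration is good to about 2 mm. The wrist camera is an equidistant fisheye: a pixel r from the principal point sees the ray r / f radians off the axis. A picture is of the moment at which its call begins: read the wrist's pose just before it. camera_params takes no time and is no camera call; for the wrist camera it gives the pose at the moment of the call.
- job.sign_off(): hands the job in, once; it reports no verdict.
The state is a dict: "clock": time; "joints": joint angles; "dq": joint speeds; "joint_efforts": joint torques, N m; "position": TCP position; "ee_rot": TCP orientation; "force": force on the tool from outside, world axes, zero at the start; "ft_torque": the same for the moment, N m; "width": opening from 0.0 (shut) to 1.0 (fully open).
Only numpy, scipy, OpenCV 4.12 (cv2) and the standard library are available. Lean on these libraries where they do the work, as an engineer would, in place of code of your own. Each camera call takes 0.05 s, during which the arm holds its last target. There are 200 camera calls.

## Working session

There is one attempt and no reset: what is moved stays moved. The work goes in short steps, Python scripts to look and compute and a tool call to move; the robot and the scene stay as the last step left them, time stands still between calls to the robot, and variables do not carry over. Pictures are saved under pics/ and viewed, on a budget of 10 in all, crops included, one or two more only if the job needs it, and the job is handed in when it is done.

Besides the shell and the picture viewer there is one more tool, called after "Emit:" as name(argument=value, ...), one argument or row to a line, values as JSON. send_rows: Moves the arm, as the interface text tells. Its arguments: {"type":"object","properties":{"deltas":{"type":"array","items":{"type":"array"}},"force":{"type":"number"}},"required":["deltas"]}

```bash
mkdir -p pics; python3 - <<'E'
from cell import arm,get_image,camera_params
import cv2
for n in("scene","top"):
    cv2.imwrite(f"pics/{n}0.png",get_image(n)[:,:,::-1]); print(n,camera_params(n))
print(arm.observe())
E
```

```text
scene {'fov_y': 56.61773698082585, 'cx': 259.6718018449625, 'cy': 197.48574626007002, 'rvec': array([ 1.1616591 ,  2.54848602, -0.76847142]), 'tvec': array([ 0.30472652, -0.26186897,  1.34506048])}
top {'fov_y': 47.28893351557047, 'cx': 257.3923079936985, 'cy': 196.72338360511452, 'rvec': array([ 2.19065035, -2.1615433 ,  0.14097429]), 'tvec': array([-0.01702489,  0.46308552,  1.37677452])}
{'clock': 0.1, 'joints': array([ 1.17539765,  0.43515607,  0.02499027,  1.57398795, -0.01162151,
        1.1339952 , -0.07511024]), 'dq': array([-0.00126754, -0.00147363, -0.00010895, -0.00351475, -0.0001744 ,
       -0.00109579,  0.00045801]), 'joint_efforts': array([ 3.93894486e-03, -6.69116592e+01,  9.88373458e-01, -3.15141785e+01,
       -6.05437509e-02,  3.73883452e-02,  2.81881449e-05]), 'position': array([ 0.18021366, -0.59798611,  0.22602894]), 'ee_rot': array([-3.10665983e+00, -4.57925773e-01,  4.99135919e-04]), 'force': array([ 0.58370536,  0.17775289, -0.06246173]), 'ft_torque': array([ 0.00245922,  0.04296486, -0.00428139]), 'width': 0.9997890843483479}
```

View pics/top0.png

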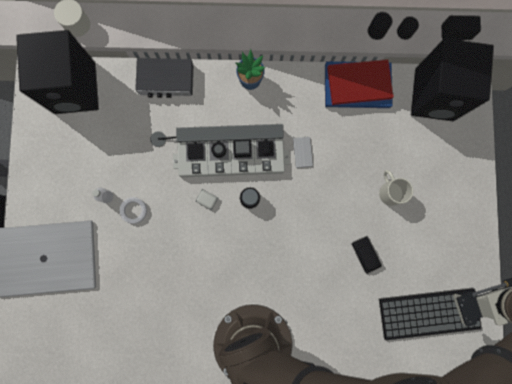

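View pics/scene0.png

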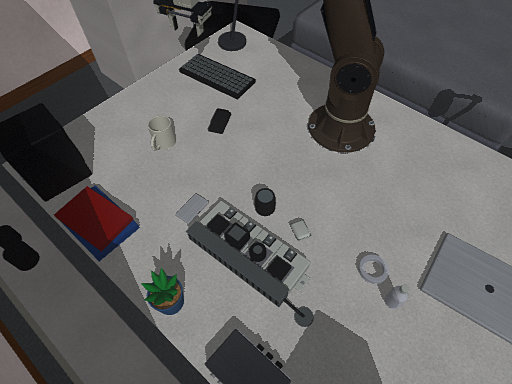

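The plugs from left to right (+y to −y) sit near columns 195, 219 (round), 242 (looks like the tall block) and 266 in the top view, with the strip around (178–284, 126–175). I'll crop to tell the two outer ones apart and measure the strip.

```bash
cat >h.py <<'E'
import numpy as np,cv2
from cell import arm,get_image,camera_params
def ray(n,uv,P=None):
    P=P or camera_params(n); R=cv2.Rodrigues(P['rvec'])[0]; f=192/np.tan(np.radians(P['fov_y']/2))
    d=(np.array(uv,float)-[P['cx'],P['cy']])
    if n=='wrist':
        r=np.linalg.norm(d)/f; c=np.r_[d/np.linalg.norm(d)*np.sin(r),np.cos(r)]
    else: c=np.r_[d/f,1]
    return -R.T@P['tvec'],R.T@c
def onz(n,uv,z,P=None):
    o,d=ray(n,uv,P); return o+d*(z-o[2])/d[2]
def proj(n,X,P=None):
    P=P or camera_params(n); R=cv2.Rodrigues(P['rvec'])[0]; f=192/np.tan(np.radians(P['fov_y']/2))
    c=R@np.array(X)+P['tvec']
    if n=='wrist':
        t=np.arctan2(np.hypot(c[0],c[1]),c[2]); k=t*f/np.hypot(c[0],c[1])
    else: k=f/c[2]
    return c[:2]*k+[P['cx'],P['cy']]
E
python3 - <<'E'
from h import *
t=cv2.imread('pics/top0.png'); s=cv2.imread('pics/scene0.png')
a=cv2.resize(t[115:215,165:325],(800,500),interpolation=cv2.INTER_CUBIC)
cv2.imwrite('pics/topc.png',a)
for uv in [(178,175),(284,172),(177,128),(284,125)]: print(uv,onz('top',uv,.038))
for uv in [(196,169),(220,168.5),(243,167),(267,166)]: print('sw',onz('top',uv,.042))
E
```

```text
(178, 175) [0.52749049 0.24209552 0.038     ]
(284, 172) [ 0.54246185 -0.09451036  0.038     ]
(177, 128) [0.67986568 0.25010029 0.038     ]
(284, 125) [ 0.69603174 -0.09364362  0.038     ]
sw [0.54698464 0.18522484 0.042     ]
sw [0.54980862 0.10932324 0.042     ]
sw [0.55580905 0.03644164 0.042     ]
sw [ 0.5602664  -0.03986943  0.042     ]
```

View pics/topc.png

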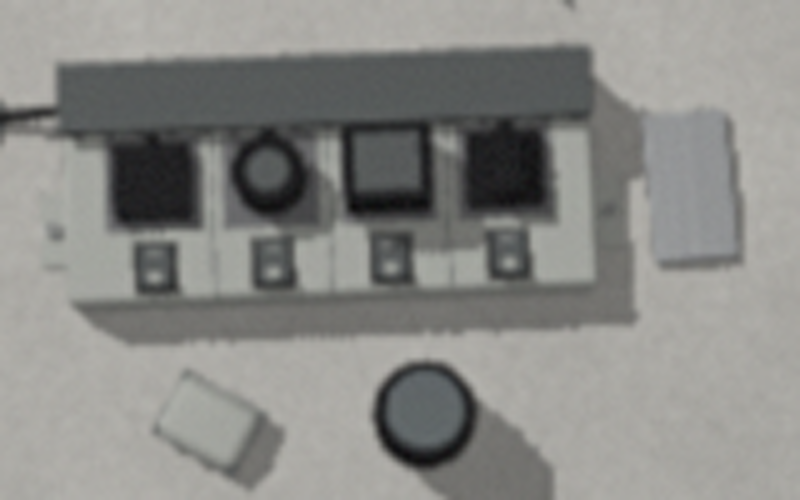

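The round plug is second from the left and the tall block is third. The outer two are both flat-looking squares at this resolution, so I'll move over the strip and use the wrist camera.

Emit:
send_rows(
  deltas=[
    [[0.016, 0.0335, 0.003], [0, 0, -0.0117], 0],
    [[0.016, 0.0335, 0.003], [0, 0, -0.0117], 0],
    [[0.016, 0.0335, 0.003], [0, 0, -0.0117], 0],
    [[0.016, 0.0335, 0.003], [0, 0, -0.0117], 0],
    [[0.016, 0.0335, 0.003], [0, 0, -0.0117], 0],
    [[0.016, 0.0335, 0.003], [0, 0, -0.0117], 0],
    [[0.016, 0.0335, 0.003], [0, 0, -0.0117], 0],
    [[0.016, 0.0335, 0.003], [0, 0, -0.0117], 0],
    [[0.016, 0.0335, 0.003], [0, 0, -0.0117], 0],
    [[0.016, 0.0335, 0.003], [0, 0, -0.0117], 0],
  ],
  force=10,
)

```text
clock: 1.1
position: [0.3406, -0.2619, 0.2567]
ee_rot: [3.13, 0.275, -0.0]
force: [1.0, -0.2, 0.4]
width: 0.181
```

Emit:
send_rows(
  deltas=[
    [[0.016, 0.0335, 0], [0, 0, -0.0117], 0],
    [[0.016, 0.0335, 0], [0, 0, -0.0117], 0],
    [[0.016, 0.0335, 0], [0, 0, -0.0117], 0],
    [[0.016, 0.0335, 0], [0, 0, -0.0117], 0],
    [[0.016, 0.0335, 0], [0, 0, -0.0117], 0],
    [[0.016, 0.0335, 0], [0, 0, -0.0117], 0],
    [[0.016, 0.0335, 0], [0, 0, -0.0117], 0],
    [[0.016, 0.0335, 0], [0, 0, -0.0117], 0],
    [[0.016, 0.0335, 0], [0, 0, -0.0117], 0],
    [[0.016, 0.0335, 0], [0, 0, -0.0117], 0],
  ],
)

```text
clock: 2.1
position: [0.5006, 0.0728, 0.2565]
ee_rot: [3.14, 0.091, -0.001]
force: [-0.1, -1.2, 0.2]
width: 0.002
```

```bash
python3 - <<'E'
from h import *
import pickle
P=camera_params('wrist'); im=get_image('wrist'); o=arm.observe()
cv2.imwrite('pics/w1.png',im[:,:,::-1]); pickle.dump(P,open('w1.pkl','wb'))
print(P,o['clock'],o['position'],o['ee_rot'],o['force'],o['width'])
cv2.imwrite('pics/w1big.png',cv2.resize(im[:,:,::-1],(800,600),interpolation=cv2.INTER_CUBIC))
E
```

```text
{'fov_y': 65.70646984690485, 'cx': 256.6922784069717, 'cy': 192.70567013702797, 'rvec': array([-2.10913439,  1.99063212,  0.30854403]), 'tvec': array([0.04334103, 0.43297147, 0.57432027])} 2.15 [0.50238564 0.07945772 0.25674025] [-3.13594960e+00 -9.85970187e-02 -2.37717086e-03] [2.76452472 4.89602061 2.28595362] 0.003641085581315384
```

View pics/w1big.png

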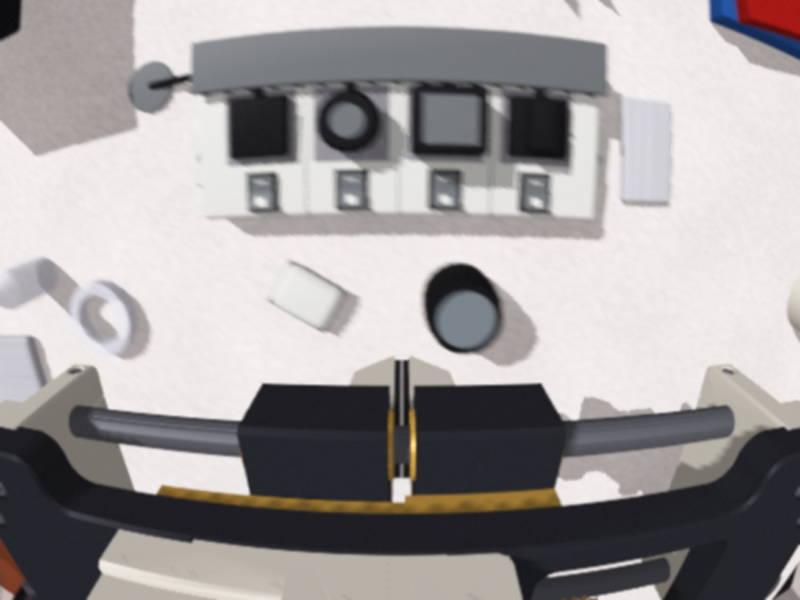

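The left plug looks plain and flat; the right one (545,125) seems to have a raised, narrower part, which would make it the computer. I'll check with a contrast-stretched crop and measure the bezels now the arm is at rest.

```bash
python3 - <<'E'
from h import *
get_image('wrist')
P=camera_params('wrist'); im=get_image('wrist'); o=arm.observe(); print(o['clock'],o['position'],o['ee_rot'],o['force'])
g=cv2.cvtColor(im,cv2.COLOR_RGB2GRAY)
c=lambda x0:np.clip(cv2.resize(im[52:112,x0:x0+60,::-1],(400,400),interpolation=cv2.INTER_CUBIC).astype(float)*4,0,255).astype(np.uint8)
cv2.imwrite('pics/w2.png',np.hstack([c(137),c(315)]))
m=(g<150).astype(np.uint8); m[:105]=0;m[140:]=0
n,l,st,ce=cv2.connectedComponentsWithStats(m)
for i in range(1,n):
    if st[i,4]>120:
        x,y,w,h,a=st[i]; print(st[i],ce[i],onz('wrist',(x+(w-1)/2,y+(h-1)/2),.041,P),onz('wrist',ce[i],.042,P))
print([proj('top',onz('wrist',ce[i],.041,P)) for i in range(1,n) if st[i,4]>120])
E
```

```text
2.25 [0.5004904  0.0741327  0.25628525] [-3.13885792e+00 -9.89861457e-02  1.25191129e-03] [ 0.08373681 -0.2735853   0.45909124]
[325 105  47   6 196] [351.01530612 106.77040816] [ 0.58700504 -0.03435054  0.041     ] [ 0.58844431 -0.0380222   0.042     ]
[221 109  23  30 517] [231.95938104 122.94970986] [0.5540213  0.11175941 0.041     ] [0.55479478 0.11176709 0.042     ]
[280 110  24  28 539] [291.45640074 122.66975881] [0.55906524 0.03717453 0.041     ] [0.56017709 0.03743557 0.042     ]
[164 112  22  27 424] [175.01415094 123.63915094] [0.54931133 0.18625339 0.041     ] [0.55118451 0.18532099 0.042     ]
[338 114  21  26 444] [347.62387387 126.07207207] [ 0.56239319 -0.03700422  0.041     ] [ 0.56294918 -0.03611127  0.042     ]
[array([266.59513851, 157.33727409]), array([219.25715794, 167.01648912]), array([242.74943547, 165.71580364]), array([195.95426456, 167.77229798]), array([265.91480013, 165.22514802])]
```

View pics/w2.png

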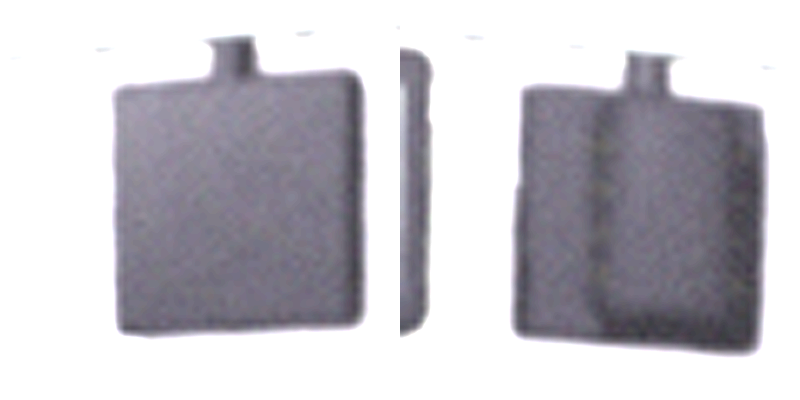

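Identified, from +y to −y: switch 1 is the lamp (plain flat), switch 2 the interface (round), switch 3 the speakers (block) and switch 4 the computer (stepped). Pivots are about (.559,.037) for switch 3, (.554,.112) for switch 2 and (.5495,.186) for switch 1, and the strip is yawed 3.4°. I'll go to hover in front of switch 3.

Emit:
send_rows(
  deltas=[
    [[0.009, -0.0075, -0.03], [0, 0, 0], 0],
    [[0.009, -0.0075, -0.03], [0, 0, 0], 0],
    [[0.009, -0.0075, -0.03], [0, 0, 0], 0],
    [[0.009, -0.0075, -0.03], [0, 0, 0], 0],
    [[0.009, -0.0075, -0.03], [0, 0, 0], 0],
    [[0, 0, -0.02], [0, 0, 0], 0],
    [[0, 0, -0.014], [0, 0, 0], 0],
    [[0, 0, -0.006], [0, 0, 0], 0],
    [[0, 0, -0.004], [0, 0, 0], 0],
    [[0, 0, 0], [0, 0, 0], 0],
  ],
)

```text
clock: 3.25
position: [0.5455, 0.0341, 0.0631]
ee_rot: [3.14, 0.093, 0.001]
force: [0.4, -0.4, -0.7]
width: 0.004
```

```bash
python3 - <<'E'
from h import *
P=camera_params('wrist'); im=get_image('wrist'); o=arm.observe(); print(o['clock'],o['position'],o['ee_rot'],o['force'])
cv2.imwrite('pics/w3.png',cv2.resize(im[60:300,90:410,::-1],(800,600),interpolation=cv2.INTER_CUBIC))
E
```

```text
3.3 [0.54574584 0.03423991 0.06346292] [3.14021554e+00 9.25726893e-02 1.69719742e-03] [0.80123627 0.30617361 0.10563129]
```

View pics/w3.png

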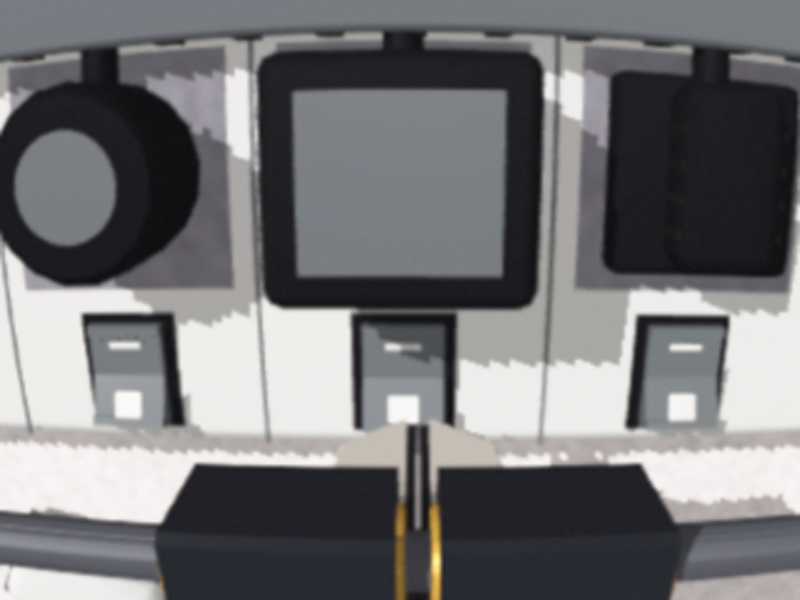

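The stepped, ribbed plug on the right is confirmed as the computer. The tip is in front of switch 3; the pivot creases at crop row ~373 give a close-up position check.

```bash
python3 - <<'E'
from h import *
o=arm.observe(); print(o['position'])
for n,(x,y) in dict(sw2=(131,373),sw3=(405,373),sw4=(682,373)).items(): print(n,onz('wrist',(90+x/2.5,60+y/2.5),.042))
print(onz('wrist',(90+403/2.5,60+427/2.5),.047))
P=camera_params('wrist')
for d in(-.0095,0,.0095): print(d,(proj('wrist',o['position']+[d,0,0],P)-[90,60])*2.5)
E
```

```text
[0.54574584 0.03423991 0.06346292]
sw2 [0.55480909 0.11293242 0.042     ]
sw3 [0.55980082 0.03800406 0.042     ]
sw4 [ 0.56368488 -0.03701706  0.042     ]
[0.54665425 0.03775528 0.047     ]
-0.0095 [414.06683497 493.98560052]
0 [416.33821393 459.9778749 ]
0.0095 [418.71079465 424.27049466]
```

Emit:
send_rows(
  deltas=[
    [[0, 0.0018, -0.004], [0, 0, 0], 0],
    [[0, 0.0017, -0.004], [0, 0, 0], 0],
    [[0, 0, -0.003], [0, 0, 0], 0],
    [[0, 0, -0.002], [0, 0, 0], 0],
    [[0, 0, -0.0015], [0, 0, 0], 0],
    [[0, 0, -0.0015], [0, 0, 0], 0],
    [[0, 0, -0.0015], [0, 0, 0], 0],
    [[0, 0, -0.001], [0, 0, 0], 0],
    [[0, 0, -0.001], [0, 0, 0], 0],
    [[0, 0, 0], [0, 0, 0], 0],
  ],
)

```text
clock: 4.3
position: [0.5453, 0.0375, 0.0433]
ee_rot: [3.14, 0.092, -0.0]
force: [-3.0, -1.0, 4.9]
width: 0.008
```

Emit:
send_rows(
  deltas=[
    [[0, 0, -0.0004], [0, 0, 0], 0],
    [[0, 0, -0.0004], [0, 0, 0], 0],
    [[0, 0, -0.0004], [0, 0, 0], 0],
    [[0, 0, 0], [0, 0, 0], 0],
    [[0, 0, 0], [0, 0, 0], 0],
    [[0, 0, 0], [0, 0, 0], 0],
    [[0, 0, 0], [0, 0, 0], 0],
    [[0, 0, 0], [0, 0, 0], 0],
    [[0, 0, 0], [0, 0, 0], 0],
    [[0, 0, 0], [0, 0, 0], 0],
  ],
)

```text
clock: 5.3
position: [0.5454, 0.0375, 0.0425]
ee_rot: [3.14, 0.092, 0.0]
force: [-2.8, -0.2, 8.5]
width: -0.001
```

Emit:
send_rows(
  deltas=[
    [[0, 0, 0.005], [0, 0, 0], 0],
    [[0, 0, 0.01], [0, 0, 0], 0],
    [[0, 0, 0.008], [0, 0, 0], 0],
    [[-0.0005, 0.01, 0], [0, 0, 0], 0],
    [[-0.001, 0.0175, 0], [0, 0, 0], 0],
    [[-0.001, 0.0175, 0], [0, 0, 0], 0],
    [[-0.001, 0.0175, 0], [0, 0, 0], 0],
    [[-0.0005, 0.008, 0], [0, 0, 0], 0],
    [[-0.0005, 0.004, 0], [0, 0, 0], 0],
    [[0, 0, 0], [0, 0, 0], 0],
  ],
)

```text
clock: 6.3
position: [0.5408, 0.1124, 0.065]
ee_rot: [3.14, 0.093, -0.0]
force: [0.1, -0.2, -0.6]
width: 0.009
```

```bash
python3 - <<'E'
from h import *
P=camera_params('wrist'); im=get_image('wrist'); o=arm.observe(); print(o['clock'],o['position'],o['ee_rot'],o['force'])
cv2.imwrite('pics/w4.png',cv2.resize(im[60:300,90:410,::-1],(800,600),interpolation=cv2.INTER_CUBIC))
E
```

```text
6.35 [0.54084578 0.11163107 0.06495292] [ 3.13976107e+00  9.18883837e-02 -2.81349835e-04] [-0.23494104  0.05847313  0.05925154]
```

View pics/w4.png

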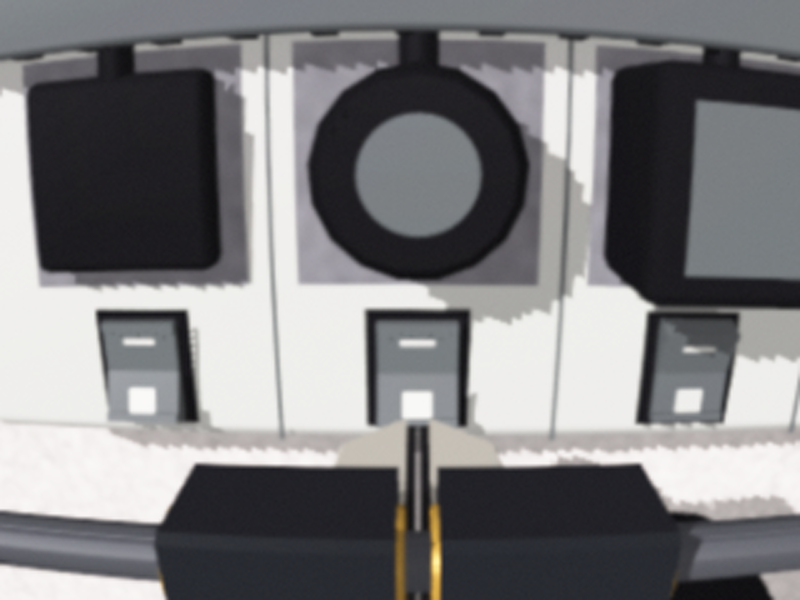

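Switch 3's marker spacing has shrunk (about 50 px, against about 59 for the unpressed ones), so it rocked over; the force also passed its stop. Pressing switch 2 next.

Emit:
send_rows(
  deltas=[
    [[0, 0, -0.005], [0, 0, 0], 0],
    [[0, 0, -0.005], [0, 0, 0], 0],
    [[0, 0, -0.003], [0, 0, 0], 0],
    [[0, 0, -0.002], [0, 0, 0], 0],
    [[0, 0, -0.0015], [0, 0, 0], 0],
    [[0, 0, -0.0015], [0, 0, 0], 0],
    [[0, 0, -0.0015], [0, 0, 0], 0],
    [[0, 0, -0.001], [0, 0, 0], 0],
    [[0, 0, -0.001], [0, 0, 0], 0],
    [[0, 0, -0.0005], [0, 0, 0], 0],
  ],
)

```text
clock: 7.35
position: [0.5408, 0.1122, 0.0431]
ee_rot: [3.14, 0.092, -0.0]
force: [-2.7, 0.0, 6.5]
width: 0.007
```

Emit:
send_rows(
  deltas=[
    [[0, 0, -0.0003], [0, 0, 0], 0],
    [[0, 0, -0.0003], [0, 0, 0], 0],
    [[0, 0, 0], [0, 0, 0], 0],
    [[0, 0, 0], [0, 0, 0], 0],
    [[0, 0, 0], [0, 0, 0], 0],
    [[0, 0, 0], [0, 0, 0], 0],
    [[0, 0, 0], [0, 0, 0], 0],
    [[0, 0, 0], [0, 0, 0], 0],
    [[0, 0, 0], [0, 0, 0], 0],
    [[0, 0, 0], [0, 0, 0], 0],
  ],
)

```text
clock: 8.35
position: [0.5409, 0.1121, 0.0428]
ee_rot: [3.14, 0.092, 0.0]
force: [-3.0, 0.0, 7.2]
width: 0.004
```

Emit:
send_rows(
  deltas=[
    [[0, 0, -0.0003], [0, 0, 0], 0],
    [[0, 0, 0.005], [0, 0, 0], 0],
    [[0, 0, 0.01], [0, 0, 0], 0],
    [[0, 0, 0.008], [0, 0, 0], 0],
    [[-0.0005, 0.01, 0], [0, 0, 0], 0],
    [[-0.001, 0.0175, 0], [0, 0, 0], 0],
    [[-0.001, 0.0175, 0], [0, 0, 0], 0],
    [[-0.001, 0.0175, 0], [0, 0, 0], 0],
    [[-0.0005, 0.008, 0], [0, 0, 0], 0],
    [[-0.0005, 0.004, 0], [0, 0, 0], 0],
  ],
)

```text
clock: 9.35
position: [0.5362, 0.1879, 0.0651]
ee_rot: [-3.14, -0.095, -0.0]
force: [-1.1, -0.3, 0.6]
width: 0.005
```

Emit:
send_rows(
  deltas=[
    [[0, 0, 0], [0, 0, 0], 0],
    [[0, 0, -0.005], [0, 0, 0], 0],
    [[0, 0, -0.005], [0, 0, 0], 0],
    [[0, 0, -0.003], [0, 0, 0], 0],
    [[0, 0, -0.002], [0, 0, 0], 0],
    [[0, 0, -0.0015], [0, 0, 0], 0],
    [[0, 0, -0.0015], [0, 0, 0], 0],
    [[0, 0, -0.0015], [0, 0, 0], 0],
    [[0, 0, -0.001], [0, 0, 0], 0],
    [[0, 0, -0.001], [0, 0, 0], 0],
  ],
)

```text
clock: 10.35
position: [0.5363, 0.1866, 0.0436]
ee_rot: [3.14, 0.092, -0.0]
force: [-2.5, -0.4, 4.5]
width: 0.002
```

Emit:
send_rows(
  deltas=[
    [[0, 0, -0.0005], [0, 0, 0], 0],
    [[0, 0, -0.0005], [0, 0, 0], 0],
    [[0, 0, -0.0003], [0, 0, 0], 0],
    [[0, 0, 0], [0, 0, 0], 0],
    [[0, 0, 0], [0, 0, 0], 0],
    [[0, 0, 0], [0, 0, 0], 0],
    [[0, 0, 0], [0, 0, 0], 0],
    [[0, 0, 0], [0, 0, 0], 0],
    [[0, 0, 0], [0, 0, 0], 0],
    [[0, 0, 0], [0, 0, 0], 0],
  ],
)

```text
clock: 11.35
position: [0.5363, 0.1866, 0.0427]
ee_rot: [3.14, 0.092, 0.0]
force: [-4.2, -1.9, 7.6]
width: 0.008
```

Emit:
send_rows(
  deltas=[
    [[0, 0, 0.005], [0, 0, 0], 0],
    [[0, 0, 0.01], [0, 0, 0], 0],
    [[0, 0, 0.02], [0, 0, 0], 0],
    [[0, -0.015, 0.025], [0, 0, 0], 0],
    [[0, -0.025, 0.02], [0, 0, 0], 0],
    [[0, -0.03, 0], [0, 0, 0], 0],
    [[0, -0.025, 0], [0, 0, 0], 0],
    [[0, -0.01, 0], [0, 0, 0], 0],
    [[0, -0.005, 0], [0, 0, 0], 0],
    [[0, 0, 0], [0, 0, 0], 0],
  ],
)

```text
clock: 12.35
position: [0.5365, 0.0769, 0.1225]
ee_rot: [-3.14, -0.092, -0.0]
force: [-0.1, 0.5, -0.2]
width: 0.003
```

```bash
python3 - <<'E'
from h import *
P=camera_params('wrist'); im=get_image('wrist'); o=arm.observe(); print(o['clock'],o['position'],o['force'])
cv2.imwrite('pics/w5.png',cv2.resize(im[50:245,126:386,::-1],(800,600),interpolation=cv2.INTER_CUBIC))
E
```

```text
12.4 [0.53645912 0.07771261 0.12250534] [-0.89763298  0.41593785 -0.15453575]
```

View pics/w5.png

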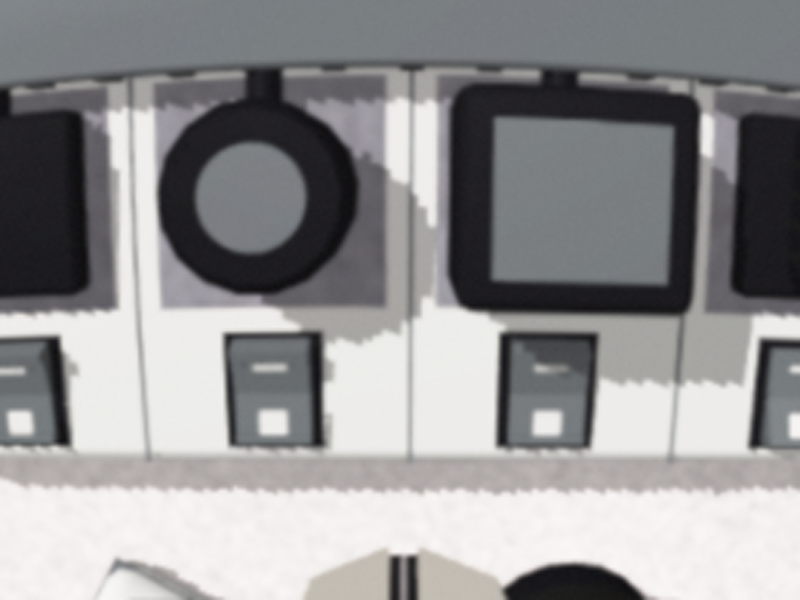

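Emit:
send_rows(
  deltas=[
    [[0, 0, 0.01], [0, 0, 0], 0],
    [[-0.01, 0, 0.015], [0, 0, 0], 0],
    [[-0.01, 0, 0.015], [0, 0, 0], 0],
    [[0, 0, 0.015], [0, 0, 0], 0],
    [[0, 0, 0.01], [0, 0, 0], 0],
    [[0, 0, 0.005], [0, 0, 0], 0],
    [[0, 0, 0], [0, 0, 0], 0],
    [[0, 0, 0], [0, 0, 0], 0],
    [[0, 0, 0], [0, 0, 0], 0],
    [[0, 0, 0], [0, 0, 0], 0],
  ],
)

```text
clock: 13.4
position: [0.5161, 0.0765, 0.1917]
ee_rot: [3.14, 0.092, -0.002]
force: [-0.0, -0.3, -0.2]
width: 0.003
```

```bash
python3 - <<'E'
from h import *
im=get_image('wrist'); t=get_image('top')[:,:,::-1]; o=arm.observe(); P=camera_params('wrist'); print(o['clock'],o['position'],o['force'])
a=im[:,:,::-1]; R=[]
for p in[(.5502,.187),(.5548,.1129),(.5598,.038),(.5637,-.037)]:
    u,v=proj('wrist',[*p,.042],P); u,v=int(round(u)),int(round(v)); R.append(cv2.resize(a[v-20:v+24,u-20:u+20],(200,220),interpolation=cv2.INTER_CUBIC))
top=cv2.resize(t[110:220,90:430],(800,260),interpolation=cv2.INTER_CUBIC)
cv2.imwrite('pics/w6.png',np.vstack([np.hstack(R),top]))
E
```

```text
13.5 [0.5162018  0.07651222 0.191945  ] [ 0.40672088  0.41665036 -0.30105518]
```

View pics/w6.png

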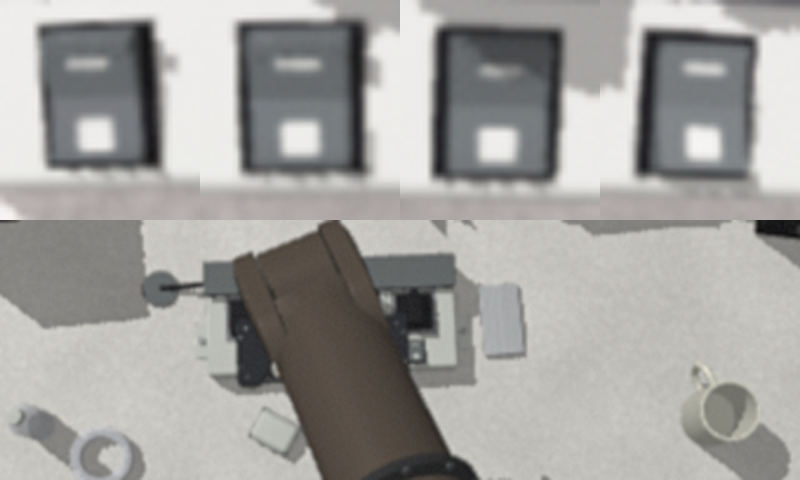

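Rockers 1–3 now look alike: darker rear half, bezel visible at the front end. Rocker 4 looks different and still has its raised front end with its own shadow, so the computer is on. The other objects in view are where they were, so I'm handing in.

```bash
python3 -c "
from cell import job
print(job.sign_off())"
```

```text
the job is handed in; nothing more can be done
None
```

I switched off the speakers (switch 3), then the audio interface (switch 2), then the desk lamp (switch 1). Each was one press with the shut fingertips. I handed the job in at about 13.5 s, with the arm clear at z = 0.19 m.

- **Forces:** the highest vertical readings were 8.5, 7.2 and 7.6 N. All three are past the 5 N stop and well under 20 N. Switch 2 got a further 0.3 mm just before lifting, and I took no force reading for that.
- **Rockers:** in the last wrist picture, rockers 1–3 look alike and pressed level. Rocker 4 (computer) was never touched and still has its front half raised.
- **Plugs and other things:** the plugs looked seated in the last close pictures. In the final top view, the case, drive, mug, tape and bottle are in their starting places. The arm hid the lens in that view, but I saw it standing in the wrist picture just before. I did not recheck the mouse, which the final crop left out; the arm never lowered near it.

No check failed. My first rough reading of the switch positions from the top camera was about 3 mm off the wrist-camera one. I used the wrist camera, and a close-up over switch 3 agreed with it to about 1 mm.

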